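# Clamp a junction box and hold a spring probe on its earth contact

### The arm

A 6-joint arm with a two-finger parallel gripper is mounted at the origin on the work surface. World frame = base frame: x ahead of the robot, y to its left, z up, the work surface at z = 0. Lengths are in mm, angles in rad, forces in N, time in s.
With the tool pointing down it reaches from about 350 to 875 mm from the base axis. Payload 4.2 kg.
Tool frame: the origin (TCP) lies at the very end of the fingers, on their centre line; the grasp point (between the pads) lies 19 mm behind it; z points along the fingers, y is the line along which they close (so a half turn about z gives the same grasp; the last joint's range is limited). The gripper opens to 85 mm and grips with 20 to 120 N. Pads are 22 mm wide; open, the fingers measure 114 mm over their backs; the gripper's body (76 mm by 85 mm) begins 54 mm behind the grasp point. The pads swing forward as they close: fully open they stand 13 mm farther back than shut.
Start: joints at [1.384, 0.385, 0.008, 0, -1.194, -0.259], TCP at [269.454, 563.909, 231.312] pointing down, gripper open.
Joint ranges: [-3.14, 3.14], [-1.21, 2.06], [-1.07, 1.41], [-3.16, 2.05], [-2.99, -0.16], [-3.1, 3.1]. Speed limits (rad/s): [2.79, 2.79, 3.14, 3.14, 3.14, 3.14].

### API

Orientations are given as a unit quaternion [x, y, z, w].
In Python, from bench import read_state, get_image, camera_model, job_done gives the robot as it stands.
- The arm moves only by the shell command python3 -m handwheel 'ROWS'. ROWS is JSON, a list of rows, each a list of 7 numbers: the shift along the tool's x, y, z in m, then the turn, a rotation vector about the tool's x, y, z in rad, then the gripper's target within -1 to 1 (fully open at 1, half-way at 0, shut at -1). In form: [[dx, dy, dz, wx, wy, wz, jaw], ...]. A call has 1 to 10 rows; each row is the pose to reach, as a shift and turn from the pose commanded when the call began, along the tool's axes at that moment; what a row does not reach only later rows make up. A row lasts 1/8 s, in which the tool goes at most 62.5 mm and 10.7 degrees, less where a joint would pass 70% of its speed; a pose out of reach is approached as far as the arm can. A call with a gripper value outside its range is refused whole. The fingers move at their own pace and stop on an object; the grip force is fixed at half the most. Time passes only in rows, so rows that repeat a pose let the fingers close. It gives the time, the measured TCP pose, the force, the opening and the grip force at its end, in the units of the state.
- read_state(): the state, without advancing time (a new reading comes with each control period).
- get_image(name): name is "side" or "top"; returns (picture, depth): 384x512x3 uint8, blue, green, red; 384x512 float32, mm along the optical axis (not along the pixel's ray), 0 where there is no reading.
- camera_model(name): a dict with "K" (3x3 intrinsics, pixels), "rvec" (rotation vector, rad) and "tvec" (3), from world to camera coordinates, as OpenCV has them. Camera axes: x right, y down, z forward; pixel columns grow to the right and rows downward; lengths in mm; the calibration is good to about 2 mm. A picture is of the moment at which its call begins. camera_model takes no time and is no camera call.
- job_done(): hands the job in; it is judged then, once.
The state is a dict: "clock": time; "joints": joint angles; "joint_vel": joint speeds; "joint_efforts": joint torques, N m; "position": TCP position; "ee_rot": TCP orientation; "contact_force": force on the tool from outside, world axes, zero at the start; "wrist_torque": the same for the moment, N m; "gripper_width": finger opening in mm; "grasp_force": force on a finger pad.
Only numpy, scipy, OpenCV 4.12 (cv2) and the standard library are available. Lean on these libraries where they do the work, as an engineer would, in place of code of your own. Each camera call takes 0.05 s, during which the arm holds its last target. There are 200 camera calls.

### The job

Swing the crank lever of the blue vise clockwise (seen from above) all the way round to its stop, so that its jaw grips the white metal junction box firmly. Only then draw the red test probe out of its tilted holder, and with the probe upright set its spring tip gently on the brass earth contact with the green collar inside the box, so that the tip is pushed about half-way in; the program finishes while still holding the probe there. Leave the screwdriver, the box lid and the cable gland alone.

Things in the scene. Friction and masses are not known exactly. Their poses are not given: they have to be found in the camera images.
- crank (a joint): angle of the vise's crank lever, rad: 0 open, growing clockwise seen from above, stop at 2.9; starts at 0 to 0.7. Stiff (0.4 N m, some 6 N at the knob); stays where it is left. It moves the jaw 7 mm per rad; from about 2.2 the jaw squeezes the box on the fixed jaw, with 60 N per rad more: turn to 2.7 or on to the stop for a firm grip
- crank_knob (a point): centre of the red upright knob to grip at the end of the dark lever: a vertical cylinder 16 mm across and 47 mm tall, its middle 84 mm above the bench, its top 105 mm, standing on the lever whose upper face is 58 mm above the bench. Fixed to the lever, but it can turn between the fingers
- crank_pivot (a point): point on the vertical axis of the crank lever, at the height of crank_knob, 70 mm from it; carried by the vise, with the vise's axes: +y points to the jaws (125 mm to the middle of the bed), and the lever swings on the -y side, from pointing roughly +x at joint 0, over -y, towards -x
- vise: blue cam-action vise bolted to the bench, 110 x 245 mm, jaws 64 mm high; origin on the bench in the middle of the bed between the jaws; x along the jaw faces, y the jaws' sliding direction. Fixed jaw at +y, its face at y = 46 mm; bed 28 mm high
- jaw: the vise's moving jaw, blue with a spring-backed steel face; its origin lies below the middle of that face. It slides along the vise's +y as the crank turns, from y = -49 mm (open) over -34 mm (box met) to -29 mm (lever at its stop, face pushed back 5 mm)
- jbox: open-topped white metal junction box, 90 (x) x 80 (y) x 42 mm high, walls 4 mm, about 0.35 kg, standing loose on the vise's bed between the jaws, so it shifts and squares up as it is clamped; origin in the middle of its underside. A grey stub sticks out of its +x side. Two grey posts with small steel tops in it are not the earth contact
- spot (a point): middle of the top of the brass earth contact inside the box: a flat disc 18 mm across on a green collar 26 mm across, 33 mm above the box's underside (9 mm below its rim) and 61 mm above the bench; z points up
- holder: fixed black and grey holder with a tube tilted 0.35 rad (20 deg) from vertical, leaning to the holder's -x; base 110 x 80 x 12 mm; origin in the middle of its underside. The probe's nose and tip, 55 mm, are in the tube: draw it out along the tube by at least 60 mm
- holder_mouth (a point): centre of the upper end of the holder's tube, 85 mm above the bench; axes as the holder's, so the tube itself is tilted
- probe_handle (a point): middle of the red handle of the loose test probe (70 g, 150 mm long), z along the probe from tip to handle. Handle: cylinder 20 mm across, from 40 mm above to 47 mm below this point; then a yellow collar 28 mm across, 8 mm thick, then a black nose 10 mm across. The free tip ends 110 mm below this point. In the holder the collar rests on the mouth, 55 mm below this point
- probe_tip (a point): end of the probe's steel spring tip; its z axis runs along the probe towards the handle
- plunger (a joint): how far the spring tip is pushed into the probe, m: 0 out, 0.014 at its stop; spring 350 N/m with 0.35 N preload, so half-way in is about 2.8 N
- screwdriver: red-handled screwdriver lying on the bench; leave alone
- lid: white lid of the box, 90 x 80 x 8 mm, lying on the bench; leave alone
- gland: small grey and white cable gland, 28 mm across and 30 mm tall, standing on the bench; leave alone
Things that resemble listed ones, but are neither listed nor needed, are in the scene too. What is shaped like the part that bears probe_handle but purple or turquoise is not meant.

How it is judged (in metres and radians):
On the way, in this order (a step that is already met when the one before it is completed fails the run):
1. the vise's jaw grips the box, with the probe still in its holder (y of jaw in the frame of vise above -0.0352 m and contact force between jaw and jbox above 10 N and distance between probe_handle and holder_mouth below 0.075 m), for 0.2 s.
2. the probe is drawn out of its holder by the fingers, the box still clamped (y of jaw in the frame of vise above -0.0352 m and contact force between jaw and jbox above 10 N and distance between probe_handle and holder_mouth above 0.11 m and contact force between the fingers and probe above 1 N and contact force between probe and holder below 0.05 N), for 0.2 s.
At the end, for the whole second after the job is handed in: The box is clamped (jaw force over 10 N); the probe, held by the fingers and within 10 degrees of upright, has its tip on the brass contact, within 8 mm of its middle, pushed in 3 to 11.5 mm of its 14 mm, pressing with 0.7 to 7 N, at rest (y of jaw in the frame of vise above -0.0352 m and contact force between jaw and jbox above 10 N and horizontal distance between probe_tip and spot below 0.008 m and z of probe_tip in the frame of spot between -0.003 and 0.004 m and angle between probe_handle's own z axis and vertical below 0.175 rad and angle between spot's own z axis and vertical below 0.09 rad and value of joint plunger between 0.003 and 0.0115 m and contact force between probe and jbox between 0.7 and 7 N and contact force between the fingers and probe above 1 N and contact force between the fingers and jbox below 0.05 N and contact force between probe and holder below 0.05 N and linear speed of probe below 0.02 m/s); the arm keeps its last pose, push and grip.
It fails at once if the probe is pressed hard on the box (over 15 N) (contact force between probe and jbox above 15 N).
It fails at once if the screwdriver is disturbed (moved over 25 mm) (distance of screwdriver from where it was at the start of the episode above 0.025 m).
It fails at once if the lid is disturbed (moved over 25 mm) (distance of lid from where it was at the start of the episode above 0.025 m).
It fails at once if the gland is disturbed (moved over 25 mm) (distance of gland from where it was at the start of the episode above 0.025 m).
It also fails if it takes over 67 s, if anything falls off the work surface, if the arm or the gripper's body presses on something with over 40 N, if the wrist force passes 120 N, or if a joint passes its speed limit or range.

## Working session

There is one attempt and no reset: what is moved stays moved. The work goes in short steps, Python scripts to look and compute and a shell command to move; the robot and the scene stay as the last step left them, time stands still between calls to the robot, and variables do not carry over. Pictures are saved under pics/ and viewed, at most 10 in all, crops included, and the job is handed in when it is done.

```bash
mkdir -p pics
cat > h.py <<'E'
import numpy as np, cv2
from bench import *
from scipy.spatial.transform import Rotation as R
def cam(n):
    m=camera_model(n); Rm=cv2.Rodrigues(np.array(m["rvec"],float))[0]; return np.array(m["K"],float),Rm,np.array(m["tvec"],float).ravel()
def pts(n,d):
    K,Rm,t=cam(n); v,u=np.mgrid[:d.shape[0],:d.shape[1]]
    c=np.stack([(u-K[0,2])/K[0,0]*d,(v-K[1,2])/K[1,1]*d,d],-1); return (c-t)@Rm
def ray(n,u,v,z):
    K,Rm,t=cam(n); o=-Rm.T@t; r=Rm.T@np.array([(u-K[0,2])/K[0,0],(v-K[1,2])/K[1,1],1]); return o+r*(z-o[2])/r[2]
E
python3 - <<'E'
from h import *
for n in("side","top"):
    p,d=get_image(n); cv2.imwrite(f"pics/{n}0.png",p); np.save(f"{n}0.npy",d); 
    K,Rm,t=cam(n); print(n,-Rm.T@t,Rm[2],K[0,0])
s=read_state(); print(s)
E
```

```text
side [ 206.58185434 -891.28193219 1251.09251875] [ 0.25577282  0.57507479 -0.77709024] 470.921140220634
top [ 384.26068949  -30.71421821 1411.81526037] [ 0.15400398 -0.01313952 -0.98798286] 475.1039795354078
{'clock': 0.1, 'joints': array([ 1.38359432e+00,  3.85477567e-01,  6.74104032e-03, -3.85905402e-04,
       -1.19401869e+00, -2.58623105e-01]), 'joint_vel': array([-0.00160906, -0.00064615,  0.00481526,  0.00099081,  0.00087857,
       -0.00224228]), 'joint_efforts': array([-4.46862150e-04, -3.93321276e+01,  1.88927042e+01,  4.19783145e+00,
       -2.60055291e-03,  5.85259883e-06]), 'position': array([269.25908231, 563.43748573, 230.33113689]), 'ee_rot': array([ 9.75241485e-01, -2.21140348e-01, -1.44265050e-04,  9.85222304e-04]), 'contact_force': array([-0.38819214, -0.31203947, -0.43852836]), 'wrist_torque': array([-0.00938666, -0.05553143,  0.00168567]), 'grasp_force': 0.0, 'gripper_width': 85.40397963584826}
```

View pics/side0.png

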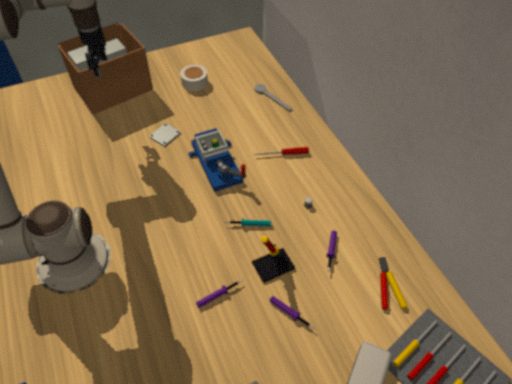

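View pics/top0.png

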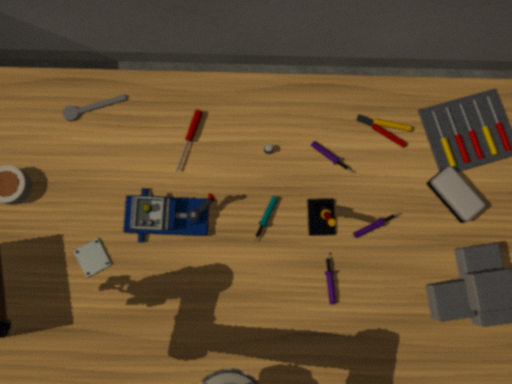

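The side view shows the vise at about (215,160), its knob at (243,172), and the probe in its holder at (268,245). The top view shows the vise at (165,215), the knob at (211,197), and the holder at (322,217). Next I'll take measurements and zoomed crops.

Run:
```python
from h import *
t=cv2.imread("pics/top0.png"); s=cv2.imread("pics/side0.png")
z=lambda im,x,y,w,h:cv2.resize(im[y:y+h,x:x+w],(400,300),interpolation=cv2.INTER_CUBIC)
cv2.imwrite("pics/crop.png",np.vstack([np.hstack([z(t,112,175,112,84),z(t,290,190,72,54)]),np.hstack([z(s,175,115,100,75),z(s,238,225,72,54)])]))
for n,im in(("top",t),("side",s)):
    d=np.load(n+"0.npy"); P=pts(n,d); hsv=cv2.cvtColor(im,cv2.COLOR_BGR2HSV); H,S,V=hsv[...,0],hsv[...,1],hsv[...,2]
    for name,m in dict(blue=(H>100)&(H<125)&(S>120),red=((H<6)|(H>172))&(S>150)&(V>60),yellow=(H>22)&(H<34)&(S>170)&(V>80),green=(H>40)&(H<80)&(S>80),black=(V<30)).items():
        nn,l,st,c=cv2.connectedComponentsWithStats(m.astype(np.uint8))
        for i in range(1,nn):
            if st[i,4]>5:
                q=P[l==i]; q=q[q[:,2]>-50]
                print(n,name,c[i].round(1),st[i].tolist(),np.median(q,0).round(0) if len(q) else "", q[:,2].max().round() if len(q) else "")
```

```text
top blue [144.8 189.5] [143, 189, 4, 2, 6] [614. 264.  11.] 20.0
top blue [144.5 194.2] [142, 193, 6, 3, 12] [601. 265.  11.] 15.0
top blue [175.9 218.3] [124, 196, 84, 45, 1375] [519. 150.  30.] 1412.0
top red [193.4 124.6] [186, 110, 16, 31, 185] [815. 127.  23.] 32.0
top red [503.  136.3] [495, 122, 17, 29, 198] [ 800. -817.   22.] 1412.0
top red [388.7 135. ] [372, 125, 34, 22, 178] [ 797. -469.   17.] 1412.0
top red [475.5 144.1] [468, 130, 16, 29, 199] [ 773. -730.   23.] 1412.0
top red [461.7 148.1] [454, 134, 16, 29, 193] [ 760. -688.   23.] 1412.0
top red [210.2 196.4] [208, 194, 5, 5, 17] [585.  63. 104.] 108.0
top red [326.9 216. ] [325, 213, 6, 7, 24] [ 531. -256.  137.] 159.0
top yellow [489.1 140. ] [482, 126, 15, 29, 161] [ 787. -773.   22.] 30.0
top yellow [447.5 151.8] [441, 138, 14, 29, 150] [ 749. -644.   22.] 30.0
top yellow [144.  207.6] [143, 205, 4, 5, 7] [552. 254.  63.] 65.0
top yellow [331.7 222. ] [330, 220, 4, 5, 7] [ 512. -262.  173.] 179.0
top green [146.5 207.9] [141, 203, 11, 10, 35] [550. 246.  56.] 61.0
top green [260.  222.5] [259, 220, 3, 6, 6] [52
[... 1339 characters left out ...]
4.0
side yellow [405.8 352.7] [394, 340, 25, 26, 213] [ 748. -648.   24.] 31.0
side yellow [458.3 381.5] [454, 379, 10, 5, 33] [ 825. -763.   24.] 28.0
side green [214.6 143.5] [211, 140, 8, 7, 29] [554. 240.  52.] 62.0
side green [247.5 220. ] [245, 220, 6, 1, 6] [537. -91.  24.] 26.0
side black [11.1 18. ] [2, 2, 16, 35, 240] [102. 175. 689.] 1251.0
side black [94.  43.1] [79, 6, 27, 70, 662] [270. 531. 366.] 1251.0
side black [80.7 11.9] [78, 11, 7, 3, 12] [258. 523. 478.] 486.0
side black [ 87.4 223.8] [84, 215, 7, 16, 34] [ 87. -26. 179.] 200.0
side black [ 87.8 235.8] [85, 232, 6, 10, 23] [ 78. -53. 160.] 182.0
side black [273.4 265.6] [254, 250, 40, 31, 616] [ 543. -279.   13.] 1251.0
```

View pics/crop.png

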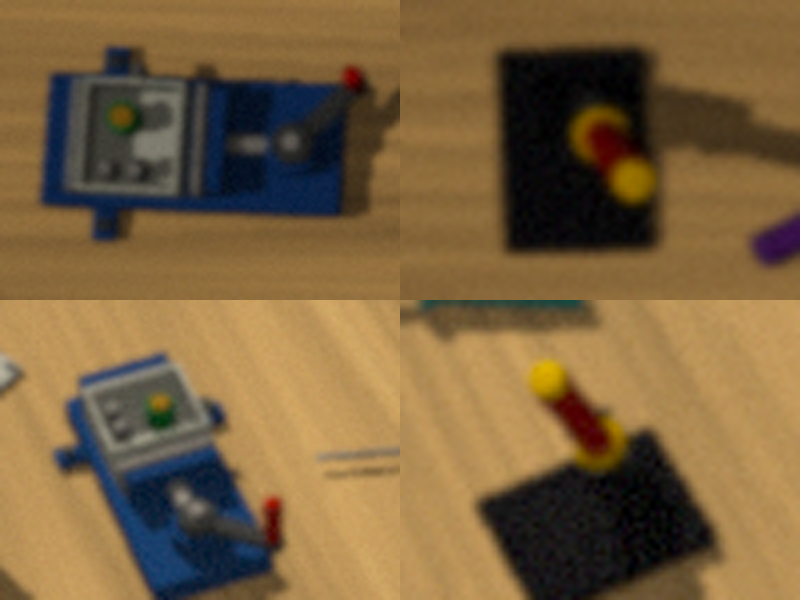

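The crops show, in full top-view pixels, the knob top at about (210.6,196.8), the lever hub at (193.2,215), and the earth contact at (146.7,207.8). The probe's collar is at (326,214.3) and its cap at (331.8,222.8).

Run:
```python
from h import *
r=lambda n,u,v,z,s="":print(s,n,ray(n,u,v,z).round(1)) or ray(n,u,v,z)
T=lambda x,y:(112+x*.28-.36,175+y*.28-.36); Hh=lambda x,y:(290+(x-400)*.18-.41,190+y*.18-.41)
S=lambda x,y:(175+x*.25-.38,115+(y-300)*.25-.38); SH=lambda x,y:(238+(x-400)*.18-.41,225+(y-300)*.18-.41)
k=r("top",*T(352,78),100,"knob"); r("side",242.8,170.5,84,"knob")
p=r("top",*T(290,143),66,"hub"); r("side",*S(195,512),66,"hub"); 
r("top",*T(124,117),61,"spot"); r("side",*S(160,403),61,"spot")
a=r("top",*T(118,60),14,"lug");b=r("top",*T(105,225),14); c=r("top",*T(345,84),20);d=r("top",*T(340,213),20)
for q in(a-b,c-d): print("vx yaw",np.arctan2(q[1],q[0]))
e=r("top",*T(52,75),64);f=r("top",*T(45,203),64); q=e-f; print("vx yaw",np.arctan2(q[1],q[0]))
l=k-p; print("lever",np.linalg.norm(l[:2]),np.arctan2(l[1],l[0]))
r("top",*Hh(600,135),89,"collar"); r("side",*SH(600,443),89,"collar")
r("top",*Hh(632,182),175,"cap"); r("side",*SH(548,378),175,"cap")
for c in [(500,50),(648,48),(658,250),(505,252)]: r("top",*Hh(*c),12,"base")
```

```text
knob top [583.8  63.  100. ]
knob side [585.8  57.7  84. ]
hub top [535.5 113.1  66. ]
hub side [537.  110.7  66. ]
spot top [554.3 246.9  61. ]
spot side [557.6 247.5  61. ]
lug top [607.8 264.   14. ]
 top [470.7 267.4  14. ]
 top [590.8  74.4  20. ]
 top [484.  75.  20.]
vx yaw -0.024655494146680213
vx yaw -0.005953144871324526
 top [586.6 305.5  64. ]
 top [484.1 305.   64. ]
vx yaw 0.004905283780465242
lever 69.50841920042924 -0.804192646024062
collar top [ 542.9 -261.4   89. ]
collar side [ 545.6 -262.2   89. ]
cap top [ 510.6 -261.4  175. ]
cap side [ 513.2 -265.2  175. ]
base top [ 597.  -221.2   12. ]
base top [ 599.7 -300.9   12. ]
base top [ 491.2 -305.3   12. ]
base top [ 488.5 -223.8   12. ]
```

```bash
cat >> h.py <<'E'
def rel(pos,psi,tilt=0,ax=None):
    "shift+turn in tool axes from the present pose; psi = yaw of tool x, tilt about tool y"
    s=read_state(); R0=R.from_quat(s["ee_rot"]); 
    Rt=R.from_euler("z",psi)*R.from_euler("x",np.pi)*R.from_euler("y",tilt)
    d=R0.inv().apply((np.array(pos)-s["position"])/1000); w=(R0.inv()*Rt).as_rotvec()
    return np.round(np.r_[d,w],3).tolist()
def st():
    s=read_state(); e=R.from_quat(s["ee_rot"]).as_matrix()
    print(round(s["clock"],2),s["position"].round(1),"psi",np.arctan2(e[1,0],e[0,0]).round(3),"zax",e[:,2].round(3),"F",s["contact_force"].round(1),"M",s["wrist_torque"].round(2),"w",round(s["gripper_width"],1),"g",round(s["grasp_force"],1),"j",s["joints"].round(2))
E
python3 -c "
from h import *
print(rel([585.5,62.5,160],-.8))"
```

```text
[0.501, 0.315, 0.071, 0.002, -0.001, 0.354]
```

```bash
python3 -m handwheel '[[0.5,0.315,0,0,0,0.354,1],[0.5,0.315,0,0,0,0.354,1],[0.5,0.315,0,0,0,0.354,1],[0.5,0.315,0,0,0,0.354,1],[0.5,0.315,0,0,0,0.354,1],[0.5,0.315,0,0,0,0.354,1],[0.5,0.315,0,0,0,0.354,1],[0.5,0.315,0,0,0,0.354,1],[0.501,0.315,0.04,0,0,0.354,1],[0.501,0.315,0.07,0,0,0.354,1]]'; python3 -c "
from h import *
st()
print(rel([585.5,62.5,68],-.8))"
```

```text
clock: 1.35
position: [587.8, 61.6, 161.8]
ee_rot: [0.921, -0.39, 0.002, -0.001]
contact_force: [0.5, 0.5, 0.6]
gripper_width: 85.3
grasp_force: 0.0
1.35 [587.8  61.6 161.8] psi -0.802 zax [ 0.004  0.001 -1.   ] F [0.5 0.5 0.6] M [0.07 0.03 0.04] w 85.3 g 0.0 j [ 0.38  0.38 -0.18  0.   -1.    0.39]
[-0.002, 0.001, 0.094, -0.004, -0.002, -0.002]
```

```bash
python3 -m handwheel '[[-0.002,0.001,0.05,0,0,0,1],[-0.002,0.001,0.093,0,0,0,1],[-0.002,0.001,0.093,0,0,0,1],[-0.002,0.001,0.093,0,0,0,-0.4],[-0.002,0.001,0.093,0,0,0,-1],[-0.002,0.001,0.093,0,0,0,-1],[-0.002,0.001,0.093,0,0,0,-1],[-0.002,0.001,0.093,0,0,0,-1]]'; python3 -c "
from h import *
st()
p,d=get_image('top'); q,_=get_image('side'); z=lambda im,x,y,w,h:cv2.resize(im[y:y+h,x:x+w],(400,300),interpolation=cv2.INTER_CUBIC)
cv2.imwrite('pics/grip.png',np.hstack([z(p,140,165,112,84),z(q,190,110,100,75)]))"
```

```text
clock: 2.35
position: [584.7, 65.1, 69.7]
ee_rot: [0.921, -0.389, 0.001, -0.001]
contact_force: [-0.8, 2.1, 5.7]
gripper_width: 14.5
grasp_force: 58.4
2.35 [584.7  65.1  69.7] psi -0.799 zax [ 0.003  0.001 -1.   ] F [-0.8  2.1  5.7] M [0.57 0.17 0.02] w 14.5 g 58.4 j [ 0.39  0.48 -0.29  0.   -0.8   0.39]
```

View pics/grip.png

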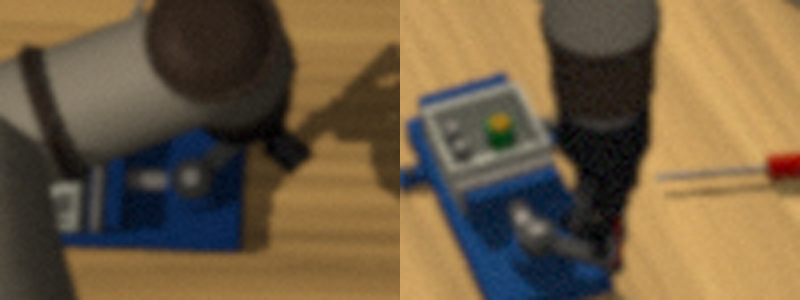

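The fingers hold the knob on the lever, at right-crop pixel (615,235), with the arm above it. Next I'll swing it clockwise along a 70 mm arc, turning the tool with it.

```bash
python3 -m handwheel '[[-0.0005,0.0084,0,0,0,0.12,-1],[-0.002,0.0166,0,0,0,0.24,-1],[-0.0045,0.0247,0,0,0,0.36,-1],[-0.0079,0.0323,0,0,0,0.48,-1],[-0.0122,0.0395,0,0,0,0.6,-1],[-0.0174,0.0462,0,0,0,0.72,-1],[-0.0233,0.0521,0,0,0,0.84,-1],[-0.0299,0.0573,0,0,0,0.96,-1]]'; python3 -c "
from h import *
st()
s=read_state()['position'][:2]-[536,112]; print(s,np.hypot(*s),np.arctan2(s[1],s[0]))"
```

```text
clock: 3.45
position: [525.8, 48.1, 69.8]
ee_rot: [-0.636, 0.771, -0.002, 0.005]
contact_force: [7.7, 5.3, -1.2]
gripper_width: 14.6
grasp_force: 58.4
3.45 [525.8  48.1  69.8] psi -1.762 zax [ 0.01   0.003 -1.   ] F [ 7.7  5.3 -1.2] M [ 1.5  -1.46  0.12] w 14.6 g 58.4 j [ 0.4   0.4  -0.44  0.   -0.72 -0.59]
[-10.17675241 -63.88457618] 64.69007159491844 -1.7287680624801216
```

```bash
python3 -m handwheel '[[-0.0013,0.0087,0,0,0,0.12,-1],[-0.0036,0.0171,0,0,0,0.24,-1],[-0.0069,0.025,0,0,0,0.36,-1],[-0.0108,0.0326,0,0,0,0.48,-1],[-0.0155,0.0395,0,0,0,0.6,-1],[-0.0207,0.0462,0,0,0,0.72,-1],[-0.0266,0.0521,0,0,0,0.84,-1],[-0.0332,0.0573,0,0,0,0.96,-1]]'; python3 -c "
from h import *
st()
s=read_state()['position'][:2]-[537.5,116]; print(s,np.hypot(*s),np.arctan2(s[1],s[0]))"
```

```text
clock: 4.45
position: [476.9, 89.7, 69.8]
ee_rot: [-0.207, 0.978, -0.0, 0.005]
contact_force: [17.0, -11.0, -4.7]
gripper_width: 14.4
grasp_force: 58.4
4.45 [476.9  89.7  69.8] psi -2.724 zax [ 0.011  0.002 -1.   ] F [ 17.  -11.   -4.7] M [-2.8  -4.28 -0.49] w 14.4 g 58.4 j [ 0.52  0.34 -0.55  0.01 -0.67 -1.68]
[-60.55644419 -26.3036236 ] 66.02244729832061 -2.7318162533300976
```

```bash
python3 -m handwheel '[[-0.0012,0.0058,0,0,0,0.08,-1],[-0.0029,0.0113,0,0,0,0.16,-1],[-0.005,0.0166,0,0,0,0.24,-1]]'; python3 -c "
from h import *
st()
s=read_state()['position'][:2]-[540.5,116.5]; print(s,np.hypot(*s),np.arctan2(s[1],s[0]))
p,d=get_image('top'); q,_=get_image('side'); z=lambda im,x,y,w,h:cv2.resize(im[y:y+h,x:x+w],(400,300),interpolation=cv2.INTER_CUBIC)
cv2.imwrite('pics/grip2.png',np.hstack([z(p,112,165,112,84),z(q,175,115,100,75)]))"
```

```text
clock: 4.82
position: [473.0, 105.2, 69.7]
ee_rot: [-0.089, 0.996, -0.001, 0.003]
contact_force: [13.4, -14.2, 1.5]
gripper_width: 14.4
grasp_force: 59.3
4.83 [473.  105.2  69.7] psi -2.963 zax [ 0.006 -0.001 -1.   ] F [ 13.4 -14.2   1.5] M [-3.97 -3.22 -0.52] w 14.4 g 59.3 j [ 0.56  0.34 -0.55  0.01 -0.68 -1.96]
[-67.49208259 -11.32044723] 68.43488684336454 -2.975409557141249
```

View pics/grip2.png

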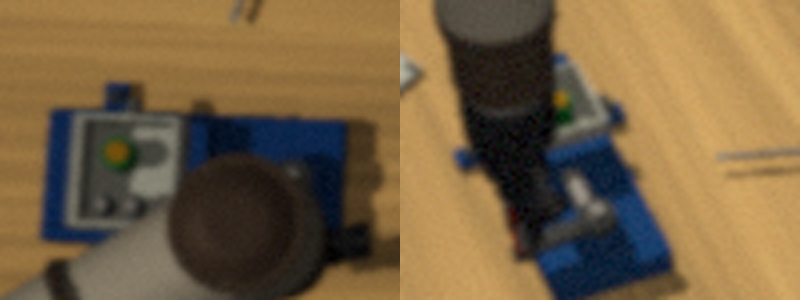

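The jaw face now looks flush with the box (left crop, about x=180). The lever points to the image bottom at right-crop pixel (520,240). I'll carry on to the stop and watch the force.

```bash
python3 -m handwheel '[[-0.0004,0.007,0,0,0,0.1,-1],[-0.0014,0.0139,0,0,0,0.2,-1]]'; python3 -c "
from h import *
st()
s=read_state()['position'][:2]-[540.5,116.5]; print(s,np.hypot(*s),np.arctan2(s[1],s[0]))"
```

```text
clock: 5.18
position: [472.3, 118.8, 69.7]
ee_rot: [0.011, 1.0, -0.001, 0.003]
contact_force: [12.4, -10.4, 0.9]
gripper_width: 14.1
grasp_force: 59.0
5.17 [472.3 118.8  69.7] psi 3.12 zax [ 0.007 -0.001 -1.   ] F [ 12.4 -10.4   0.9] M [-2.39 -3.19  0.13] w 14.1 g 59.0 j [ 0.58  0.34 -0.54  0.01 -0.68 -2.18]
[-68.16776826   2.34870668] 68.2082183672754 3.1071514800719373
```

```bash
python3 -m handwheel '[[0.0006,0.007,0,0,0,0.1,-1],[-0.0004,0.0139,0,0,0,0.2,-1]]'; python3 -c "
from h import *
st()
s=read_state()['position'][:2]-[540.5,116.5]; print(s,np.hypot(*s),np.arctan2(s[1],s[0]))"
```

```text
clock: 5.42
position: [473.9, 130.4, 69.7]
ee_rot: [0.108, 0.994, -0.003, 0.004]
contact_force: [29.7, -46.3, -3.1]
gripper_width: 14.4
grasp_force: 60.0
5.42 [473.9 130.4  69.7] psi 2.925 zax [ 0.007 -0.007 -1.   ] F [ 29.7 -46.3  -3.1] M [-12.19  -8.21   0.78] w 14.4 g 60.0 j [ 0.61  0.35 -0.53  0.01 -0.69 -2.4 ]
[-66.57395761  13.92548293] 68.0147844707536 2.935392538520003
```

```bash
python3 -m handwheel '[[-0.003,-0.003,0,0,0,0,-1],[-0.004,-0.004,0,0,0,0,-1],[-0.004,-0.004,0,0,0,0,0],[-0.004,-0.004,0,0,0,0,0],[-0.004,-0.004,-0.02,0,0,0,0],[-0.004,-0.004,-0.08,0,0,0,0],[-0.004,-0.004,-0.14,0,0,0,0],[-0.004,-0.004,-0.16,0,0,0,0]]'; python3 -c "
from h import *
st()
print(rel([490,-262,230],-np.pi/2+.03))"
```

```text
clock: 6.42
position: [473.1, 130.2, 232.2]
ee_rot: [0.109, 0.994, 0.002, 0.003]
contact_force: [-0.6, -0.5, -1.1]
gripper_width: 42.9
grasp_force: 0.0
6.42 [473.1 130.2 232.2] psi 2.924 zax [ 0.006  0.003 -1.   ] F [-0.6 -0.5 -1.1] M [-0.01 -0.01 -0.02] w 42.9 g 0.0 j [ 0.6   0.15 -0.31  0.   -1.1  -2.39]
[-0.101, -0.379, 0.001, -0.002, 0.008, -1.818]
```

```bash
python3 -c "
from h import *
print(rel([502,-263.4,215],.03,0.35)); print(rel([502,-263.4,260],.03,0))"
```

```text
[-0.113, -0.378, 0.016, -0.496, 0.057, 2.854]
[-0.113, -0.378, -0.029, 0.008, -0.005, 2.894]
```

```bash
python3 -c "
from h import *
print(rel([502,-263.4,240],.03+np.pi,-0.35)); print(rel([502,-263.4,260],.03+np.pi,0))"
```

```text
[-0.113, -0.378, -0.009, -0.04, -0.343, -0.246]
[-0.113, -0.378, -0.029, 0.004, 0.006, -0.248]
```

```bash
python3 -m handwheel '[[-0.113,-0.378,-0.03,0,0,-0.25,1],[-0.113,-0.378,-0.03,0,0,-0.25,1],[-0.113,-0.378,-0.03,0,0,-0.25,1],[-0.113,-0.378,-0.03,0,0,-0.25,1],[-0.113,-0.378,-0.03,0,0,-0.25,1],[-0.113,-0.378,-0.02,-0.02,-0.17,-0.25,1],[-0.113,-0.378,-0.009,-0.04,-0.343,-0.246,1],[-0.113,-0.378,-0.009,-0.04,-0.343,-0.246,1],[-0.113,-0.378,-0.009,-0.04,-0.343,-0.246,1]]'
python3 - <<'E'
from h import *
st()
print(rel([533,-262.5,119],.03+np.pi,-0.35))
p,d=get_image('top'); q,_=get_image('side'); cv2.imwrite('pics/t3.png',p); cv2.imwrite('pics/s3.png',q)
z=lambda im,x,y,w,h:cv2.resize(im[y:y+h,x:x+w],(400,300),interpolation=cv2.INTER_CUBIC)
cv2.imwrite('pics/c3.png',np.vstack([np.hstack([z(p,112,175,112,84),z(p,276,175,112,84)]),np.hstack([z(q,175,115,100,75),z(q,220,190,100,75)])]))
E
```

```text
clock: 7.55
position: [500.4, -264.0, 237.4]
ee_rot: [-0.015, 0.985, 0.001, 0.171]
contact_force: [0.5, -1.0, 0.2]
gripper_width: 85.4
grasp_force: 0.0
7.55 [ 500.4 -264.   237.4] psi -3.111 zax [ 0.337  0.007 -0.942] F [ 0.5 -1.   0.2] M [0.01 0.6  0.  ] w 85.4 g 0.0 j [-0.25  0.15 -0.3  -0.13 -0.79 -1.22]
[0.009, 0.001, 0.122, -0.003, -0.006, 0.001]
```

View pics/c3.png

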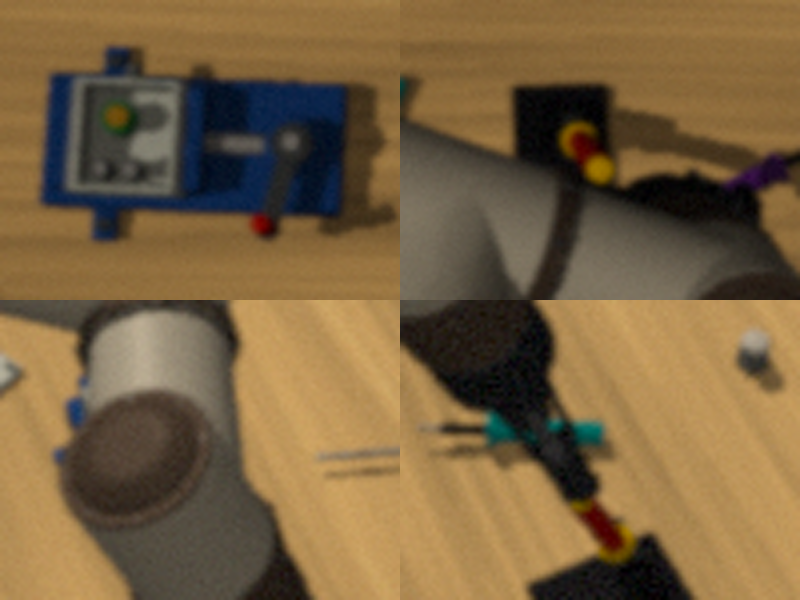

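The vise is clamped, with the lever past the -x side and its knob at top-crop pixel (265,225). The contact is at (119,117), and the tool is in line with the leaning probe. I'll go down along the probe and grip it.

```bash
python3 -m handwheel '[[0.009,0.001,0.02,0,0,0,1],[0.009,0.001,0.05,0,0,0,1],[0.009,0.001,0.085,0,0,0,1],[0.009,0.001,0.11,0,0,0,1],[0.009,0.001,0.12,0,0,0,1],[0.009,0.001,0.12,0,0,0,0.2],[0.009,0.001,0.12,0,0,0,-1],[0.009,0.001,0.12,0,0,0,-1],[0.009,0.001,0.12,0,0,0,-1],[0.009,0.001,0.12,0,0,0,-1]]'
python3 - <<'E'
from h import *
st()
r=lambda u,v,z:ray("top",u,v,z).round(1)
T=lambda x,y:(112+x*.28-.36,175+y*.28-.36)
print(r(*T(119,117),61))
im=cv2.imread("pics/t3.png"); hsv=cv2.cvtColor(im,cv2.COLOR_BGR2HSV); H,S,V=hsv[...,0],hsv[...,1],hsv[...,2]
for m in((H>40)&(H<80)&(S>80),(H>22)&(H<34)&(S>150)&(V>60),(H>15)&(H<80)&(S>80)):
    m=m.copy(); m[:200]=0; m[216:]=0; m[:,:137]=0; m[:,156:]=0
    v,u=np.nonzero(m); print(len(u),(u.min()+u.max())/2,(v.min()+v.max())/2,u.mean(),v.mean(), r(u.mean(),v.mean(),60), r((u.min()+u.max())/2,(v.min()+v.max())/2,58))
E
```

```text
clock: 8.9
position: [532.7, -262.4, 122.5]
ee_rot: [-0.015, 0.985, 0.001, 0.172]
contact_force: [-2.7, 0.9, 4.7]
gripper_width: 18.9
grasp_force: 58.4
8.9 [ 532.7 -262.4  122.5] psi -3.111 zax [ 0.339  0.007 -0.941] F [-2.7  0.9  4.7] M [0.51 0.81 0.23] w 18.9 g 58.4 j [-0.23  0.32 -0.39 -0.17 -0.53 -1.18]
[554.2 250.9  61. ]
35 145.0 207.5 145.2 208.25714285714287 [551.9 250.3  60. ] [554.3 251.4  58. ]
18 144.0 207.0 143.94444444444446 207.22222222222223 [554.8 254.   60. ] [555.7 254.3  58. ]
81 145.0 207.5 144.64197530864197 207.49382716049382 [554. 252.  60.] [554.3 251.4  58. ]
```

```bash
python3 -m handwheel '[[0,0,-0.01,0,0,0,-1],[0,0,-0.03,0,0,0,-1],[0,0,-0.05,0,0,0,-1],[0,0,-0.07,0,0,0,-1],[0,0,-0.09,0,0,0,-1],[0,0,-0.11,0,0,0,-1],[0,0,-0.13,0,0,0,-1],[0,0,-0.13,0,0,0,-1],[0,0,-0.13,0,0,0,-1]]'
python3 - <<'E'
from h import *
st()
print(rel([555,252,230],.03-np.pi,0))
p,d=get_image('top'); q,_=get_image('side')
z=lambda im,x,y,w,h:cv2.resize(im[y:y+h,x:x+w],(400,300),interpolation=cv2.INTER_CUBIC)
cv2.imwrite('pics/c4.png',np.hstack([z(p,276,175,112,84),z(q,200,190,100,75)]))
E
```

```text
clock: 10.02
position: [488.0, -263.1, 242.7]
ee_rot: [-0.015, 0.985, 0.002, 0.171]
contact_force: [-0.6, 0.3, -1.6]
gripper_width: 18.4
grasp_force: 58.8
10.03 [ 488.  -263.1  242.7] psi -3.111 zax [ 0.336  0.008 -0.942] F [-0.6  0.3 -1.6] M [ 0.03  0.77 -0.01] w 18.4 g 58.8 j [-0.26  0.12 -0.32 -0.13 -0.81 -1.21]
[-0.073, 0.513, 0.039, -0.002, 0.343, -0.0]
```

View pics/c4.png

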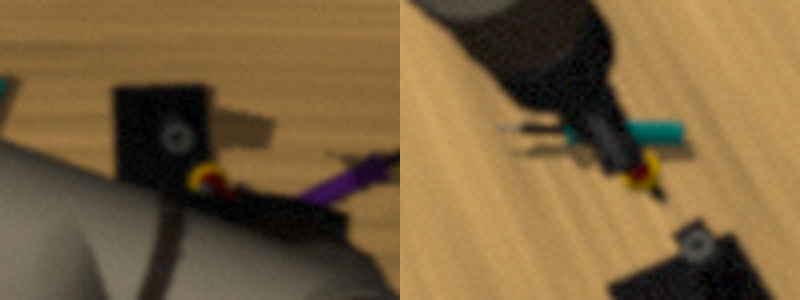

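The probe is drawn clear of the holder: its collar is at side-crop pixel (640,170), the nose ends near (660,200), and the tube mouth is empty. I'll carry it upright to above the contact.

```bash
python3 -m handwheel '[[-0.01,0.02,0,0,0.05,0,-1],[-0.02,0.07,0.005,0,0.1,0,-1],[-0.03,0.13,0.01,0,0.16,0,-1],[-0.04,0.19,0.015,0,0.22,0,-1],[-0.05,0.25,0.02,0,0.28,0,-1],[-0.06,0.31,0.025,0,0.343,0,-1],[-0.065,0.37,0.03,0,0.343,0,-1],[-0.07,0.43,0.035,0,0.343,0,-1],[-0.073,0.48,0.039,0,0.343,0,-1],[-0.073,0.513,0.039,0,0.343,0,-1]]'; python3 -m handwheel '[[0,0,0,0,0,0,-1],[0,0,0,0,0,0,-1]]'; python3 -c "
from h import *
st()
print(rel([555,252,180],.03-np.pi,0))"
```

```text
clock: 11.38
position: [554.8, 254.4, 228.2]
ee_rot: [-0.016, 1.0, -0.002, -0.0]
contact_force: [-0.0, -1.1, -1.2]
gripper_width: 18.4
grasp_force: 58.8
clock: 11.62
position: [554.8, 251.6, 229.3]
ee_rot: [-0.015, 1.0, -0.002, -0.0]
contact_force: [0.1, 0.4, -1.7]
gripper_width: 18.9
grasp_force: 58.9
11.62 [554.8 251.6 229.3] psi -3.112 zax [ 0.    -0.004 -1.   ] F [ 0.1  0.4 -1.7] M [-0.02  0.03 -0.01] w 18.9 g 58.9 j [ 0.69  0.36 -0.04  0.   -1.18 -2.23]
[-0.0, 0.001, 0.049, -0.004, -0.0, -0.0]
```

```bash
python3 -m handwheel '[[0,0,0.02,0,0,0,-1],[0,0,0.04,0,0,0,-1],[0,0,0.059,0,0,0,-1],[0,0,0.059,0,0,0,-1],[0,0,0.059,0,0,0,-1]]'
python3 - <<'E'
from h import *
st()
p,d=get_image('top'); q,_=get_image('side'); cv2.imwrite('pics/s5f.png',q); cv2.imwrite('pics/t5f.png',p)
z=lambda im,x,y,w,h:cv2.resize(im[y:y+h,x:x+w],(400,300),interpolation=cv2.INTER_CUBIC)
cv2.imwrite('pics/c5.png',np.hstack([z(q,190,115,56,42),z(p,112,175,112,84)]))
K,Rm,t=cam('side')
for P in([554.8,251.6,76],[554.8,251.6,126],[555,252,61]): print(cv2.projectPoints(np.array([P],float),cv2.Rodrigues(Rm)[0],t,K,None)[0].ravel())
E
```

```text
clock: 12.25
position: [555.9, 251.2, 172.2]
ee_rot: [-0.015, 1.0, -0.001, 0.001]
contact_force: [0.5, -1.2, -0.3]
gripper_width: 18.6
grasp_force: 58.9
12.25 [555.9 251.2 172.2] psi -3.113 zax [ 0.003 -0.002 -1.   ] F [ 0.5 -1.2 -0.3] M [-0.01 -0.   -0.06] w 18.6 g 58.9 j [ 0.69  0.4  -0.12  0.   -1.05 -2.24]
[213.18769554 136.8277569 ]
[212.18974543 126.44622342]
[213.49063076 139.75843396]
```

View pics/c5.png

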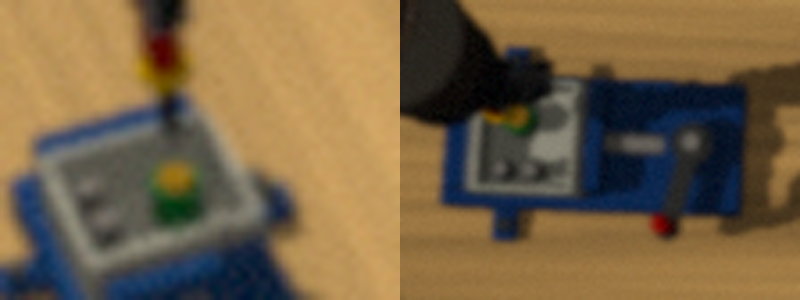

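The side crop shows the probe upright, with its collar at (163,70) and nose end near (170,125). The brass top is at (177,178), so the tip is about over it, perhaps slightly left. I'll get the offset from masks.

Run:
```python
from h import *
for n,f,boxes in(("side","s5f",[("collar",205,118,220,131,117),("spot",207,134,222,150,61)]),("top","t5f",[("collar",126,198,141,215,117),("spot",141,198,156,216,61)])):
    im=cv2.imread(f"pics/{f}.png"); hsv=cv2.cvtColor(im,cv2.COLOR_BGR2HSV); H,S,V=[hsv[...,i].astype(int) for i in range(3)]
    m=(H>14)&(H<36)&(S>140)&(V>70); g=(H>36)&(H<85)&(S>80)
    for nm,x0,y0,x1,y1,z in boxes:
        for k,mm in(("y",m),("g",g)):
            v,u=np.nonzero(mm[y0:y1,x0:x1]); 
            if len(u)<3: continue
            w=S[y0:y1,x0:x1][v,u]; u=u+x0; v=v+y0
            print(n,nm,k,len(u),u.min(),u.max(),v.min(),v.max(),u.mean().round(2),v.mean().round(2),ray(n,u.mean(),v.mean(),z).round(1))
```

```text
side collar y 53 207 219 118 127 212.43 123.79 [563.1 272.9 117. ]
side spot y 17 212 216 138 141 214.12 139.59 [557.3 251.9  61. ]
side spot g 31 211 217 139 146 214.19 142.97 [551.6 236.1  61. ]
top collar y 17 135 140 206 209 137.65 207.65 [546.  259.1 117. ]
top collar g 12 130 140 198 210 136.42 201.75 [562.3 263.4 117. ]
top spot y 30 141 147 205 210 144.17 207.63 [553.5 253.1  61. ]
top spot g 34 141 150 200 212 146.06 207.97 [552.6 247.7  61. ]
```

```bash
cat > avg.py <<'E'
from h import *
L=[]
for i in range(8): get_image("top"); s=read_state(); L.append(np.r_[s["position"],s["contact_force"]])
print(np.mean(L,0).round(2),np.std(L,0).round(2))
E
python3 avg.py; python3 -m handwheel '[[0,-0.0005,0.003,0,0,0,-1],[0,-0.0005,0.006,0,0,0,-1],[0,-0.0005,0.009,0,0,0,-1],[0,-0.0005,0.012,0,0,0,-1],[0,-0.0005,0.015,0,0,0,-1],[0,-0.0005,0.017,0,0,0,-1],[0,-0.0005,0.019,0,0,0,-1],[0,-0.0005,0.019,0,0,0,-1]]'; python3 avg.py
```

```text
[ 5.5538e+02  2.5181e+02  1.7179e+02 -1.4000e-01 -1.3000e-01 -1.2000e+00] [0.18 0.01 0.34 0.45 0.23 0.67]
clock: 13.75
position: [555.3, 251.2, 152.4]
ee_rot: [-0.015, 1.0, -0.001, 0.001]
contact_force: [0.0, -0.3, 1.1]
gripper_width: 18.5
grasp_force: 58.9
[ 5.5531e+02  2.5120e+02  1.5242e+02 -1.5000e-01  8.0000e-02  6.1000e-01] [0.02 0.02 0.05 0.4  0.33 0.59]
```

```bash
python3 -m handwheel '[[0,0,0.002,0,0,0,-1],[0,0,0.0035,0,0,0,-1],[0,0,0.0035,0,0,0,-1],[0,0,0.0035,0,0,0,-1],[0,0,0.0035,0,0,0,-1]]'; python3 avg.py
python3 - <<'E'
from h import *
st()
p,d=get_image('top'); q,_=get_image('side')
z=lambda im,x,y,w,h:cv2.resize(im[y:y+h,x:x+w],(400,300),interpolation=cv2.INTER_CUBIC)
cv2.imwrite('pics/c6.png',np.hstack([z(q,190,115,56,42),z(p,112,175,112,84)]))
E
```

```text
clock: 14.78
position: [555.3, 251.2, 148.9]
ee_rot: [-0.015, 1.0, -0.001, 0.001]
contact_force: [-0.7, -0.8, 2.2]
gripper_width: 18.8
grasp_force: 58.9
[ 5.5530e+02  2.5120e+02  1.4879e+02 -4.0000e-02 -1.5000e-01  1.9600e+00] [0.02 0.01 0.03 0.42 0.41 0.42]
15.18 [555.3 251.2 148.8] psi -3.112 zax [ 0.002 -0.003 -1.   ] F [0.2 0.2 2.5] M [-0.06 -0.03 -0.04] w 18.7 g 58.9 j [ 0.69  0.43 -0.15  0.   -1.   -2.23]
```

View pics/c6.png

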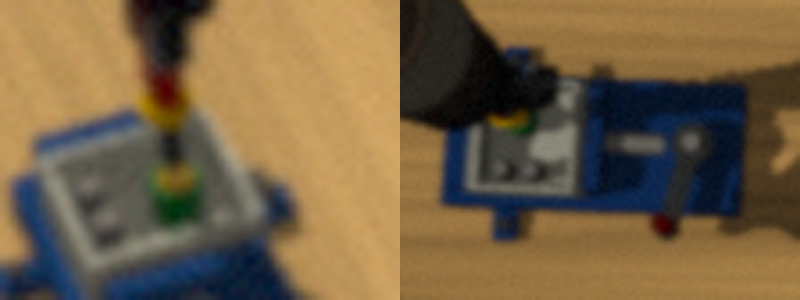

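The side crop shows the nose coming down onto the brass disc at about (174,170). The force is about 3 N above baseline, so the tip is roughly half-way in. The job is ready to hand in.

```bash
python3 -c "
from bench import job_done
print(job_done())"
```

```text
the job is handed in; nothing more can be done
None
```

I handed the job in after about 15 s of robot time. The vise was cranked to its stop, and the probe was held upright on the brass earth contact, pressing with about 3 N (tip about 7 mm in); no verdict came back.

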